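# Press the retaining clip onto the drive spindle with the fork tool

## Robot

A 6-joint arm with a two-finger parallel gripper is mounted at the origin on a cart in front of the work surface, level with it; the furniture and walls round the work are solid. World frame = base frame: x ahead of the robot, y to its left, z up, the work surface at z = 0. Lengths are in m, angles in degrees, forces in N, time in s.
With the tool pointing down it reaches from about 0.375 to 0.9 m from the base axis. Payload 3.1 kg.
Tool frame: the origin (TCP) lies on the centre line of the jaws, within the pads' length; the fingertips stand 19 mm ahead of it and the grasp point (between the pads) is the TCP; z points along the fingers, y is the direction in which the jaws open and shut (so a half turn about z gives the same grasp; the last joint's range is limited). The gripper opens to 87 mm and grips with 3 to 60 N. Pads are 19 mm wide; open, the fingers measure 117 mm over their backs; the gripper's body (75 mm by 190 mm) begins 51 mm behind the grasp point.
Start: joints at [62.08, 30.224, 82.088, -0, 67.689, -10.227], TCP at [0.19, 0.595, 0.242] pointing down, gripper open.
Joint ranges: [-176.69, 176.69], [-43.24, 126.21], [12.49, 139.97], [-82, 262], [0, 151.66], [-163.58, 163.58]. Speed limits (degrees/s): [159.86, 159.86, 180, 180, 180, 180].

## Interface

Orientations are given as a 3x3 rotation matrix whose columns are the frame's x, y, z axes.
In Python, from rig import bot gives the robot as it stands.
- The arm moves only by the tool carry_out, never from a script. Its argument "targets" is a list of rows, each a list of 6 numbers: the shift along the tool's x, y, z each as a share of 200 mm, from -1 to 1, then the turn, a rotation vector about the tool's x, y, z each as a share of pi/2 rad, from -1 to 1. In form: [[dx, dy, dz, ax, ay, az], ...]. A call has 1 to 20 rows; each row is the pose to reach, as a shift and turn from the pose measured when the call began, along the tool's axes at that moment; what a row does not reach only later rows make up. A row lasts 1/8 s, in which the tool goes at most 62.5 mm and 10.7 degrees, less where a joint would pass 70% of its speed; a pose out of reach is approached as far as the arm can. A call with a number of a shift or a turn outside -1 to 1 is refused whole. A call with a gripper value outside its range is refused whole. "jaw" is the gripper's target within -1 to 1 (fully open at 1, half-way at 0, shut at -1), set as the call begins (left out, the last holds). The fingers move at their own pace and stop on an object; the grip force is fixed at half the most. Time passes only in rows, so rows that repeat a pose let the fingers close. It gives the time, the measured TCP pose, the force and the opening at its end, in the units of the state.
- bot.read_state(): the state, without advancing time (a new reading comes with each control period).
- bot.capture(name): name is "scene" or "top" or "wrist"; returns the picture (420x560x3 uint8, blue, green, red); there is no depth.
- bot.camera_info(name): a dict with "camera_matrix" (3x3 intrinsics, pixels), "view" (4x4, takes a point from world to camera coordinates); the wrist camera has in their place "mount" (4x4, takes a point from camera to tool coordinates, whose origin is the TCP and whose axes are the flange's). Camera axes: x right, y down, z forward; pixel columns grow to the right and rows downward; lengths in m; the calibration is good to about 2 mm. The wrist camera is an equidistant fisheye: a pixel r from the principal point sees the ray r / f radians off the axis. A picture is of the moment at which its call begins: read the wrist's pose just before it. camera_info takes no time and is no camera call.
- bot.hand_in(): hands the job in, once; it reports no verdict.
The state is a dict: "time_s": time; "joint_positions": joint angles; "qvel": joint speeds; "tau": joint torques, N m; "position": TCP position; "tcp_rot": TCP orientation; "force": force on the tool from outside, world axes, zero at the start; "moment": the same for the moment, N m; "opening": opening from 0.0 (shut) to 1.0 (fully open).
Only numpy, scipy, OpenCV 4.12 (cv2) and the standard library are available. Lean on these libraries where they do the work, as an engineer would, in place of code of your own. Each camera call takes 0.05 s, during which the arm holds its last target.

## Task

The stirrer drive's pulley is back on its spindle and the split retaining clip lies on top of it, ready to go on. Take the fork tool from its rest and push the clip sideways with it until it snaps fully home into the spindle's groove, without touching the clip with your fingers, then lay the fork tool back in its rest as it lay before. Leave everything else where it is.

Things in the scene. Friction and masses are not known exactly. Their poses are not given: they have to be found in the camera images.
- spindle: Upright steel drive spindle with toothed aluminium pulley on a fixed grey base plate 150 x 150 x 12 mm; place and yaw vary. Origin on the spindle axis at bench height. Pulley: disc of 144 mm diameter, flat upper face 74 mm above the bench. Above it the spindle's round head, 40 mm diameter, from 85 to 106.5 mm. Between face and head runs the groove, 11 mm high, floor 30 mm in diameter.
- groove (a point): Point on the spindle's axis level with the pulley's upper face (74 mm above the bench): the centre of the clip's eye must come here. The groove runs all round, so the clip may go on from any direction.
- clip: Brass-coloured split clip (large E-clip), loose, flat on the pulley's upper face on the robot's side of the spindle: ring of 64 mm outer diameter, 10 mm wide, 8 mm thick. Origin at the centre of its eye, on its underside; z up. Its mouth points along its own +x, to the spindle within about 12 degrees; the round back is at -x. Slides easily on the face.
- clip_eye (a point): The clip's origin. Pushed on, its two sprung jaws (mouth 20 mm) meet the 30 mm groove floor when the eye is about 26 mm from the axis and spread by themselves; the push rises at once to about 10 N and falls off, and about 15 mm from the axis the clip jumps ahead by itself: home, its eye is within 1 mm of the axis, its back prong against the groove floor, a hard stop.
- tool_rest: Fixed low rest for the fork tool, on the left or the right; yaw varies. Steel plate 150 x 66 x 8 mm, x along the tool, origin under its centre. Two black posts, 10 mm thick, 50 mm wide: front at x = +61 mm, notch 19 mm wide, floor at z = 51 mm, carries the shank; rear at x = -52 mm, notch 27 mm wide, floor at z = 42 mm, carries the handle's end. Notches 8.5 mm deep.
- tool_seat (a point): Point of the rest, 55 mm above the bench, where the tool's origin lies when it is at home (within 3 mm along x); x points along the tool to the fork. Between the posts the handle is free to be grasped from above.
- fork_tool: Fork tool (clip applicator), about 0.2 kg, 177 mm long, lying level in its rest the way up it is used. Origin on the axis of the orange and black handle, at the place to grasp. Handle 22 mm wide (y), 26 mm high, from x = -65 to +45 mm; then a flat steel shank 14 x 8 mm; then the steel fork at +x: a curved blade 61 mm wide, 8 mm thick, its underside 4 mm below the handle's axis.
- fork_pocket (a point): Centre of the fork's round pocket, 135 mm ahead (+x) of the tool's origin on the axis. Pocket radius 33 mm (bottom at x = +102 mm), open to +x, mouth 47 mm wide between tips at x = +112 mm; it fits round the clip's back, the eye then 1 mm behind this point. A lip on top, 2.5 mm thick, juts 6.5 mm over the pocket above the clip. In use the blade's underside goes 1 to 4 mm above the pulley's face.
- sample_case: Blue hinged plastic case, 112 x 150 x 44 mm, origin at the centre of its underside; bystander on the side where the rest is not, to be left alone.
- beaker_100: Small glass beaker, 54 mm diameter, 70 mm high, origin at the centre of its underside; bystander behind the spindle, to be left alone.
- collar_2: Cream nylon collar, 47 mm diameter, 16 mm high, origin at the centre of its underside; bystander at the right, to be left alone.
Mind the look-alikes: they are no part of the job. Leave any purple look-alike of the fork_tool alone.

How it is judged (in metres and radians):
On the way, in this order (a step that is already met when the one before it is completed fails the run):
1. the fork tool is taken out of its rest (distance between fork_tool and tool_seat above 0.04 m and contact force between the fingers and fork_tool above 1 N), for 0.1 s.
2. the clip is pushed home in the groove while the fork tool is held (horizontal distance between clip_eye and groove below 0.003 m and contact force between the fingers and fork_tool above 1 N and horizontal distance between fork_pocket and clip_eye below 0.03 m), for 0.1 s.
At the end, for the whole second after the job is handed in: The clip sits flat in the spindle's groove, its eye within 3 mm of the spindle's axis, and the fork tool lies at rest in both notches of its rest, fork the same way round as before: its origin within 15 mm of its home point along the bench and 4 mm in height, level (horizontal distance between clip_eye and groove below 0.003 m and z of clip_eye in the frame of groove between -0.003 and 0.005 m and angle between clip's own z axis and vertical below 0.12 rad and horizontal distance between fork_tool and tool_seat below 0.015 m and z of fork_tool in the frame of tool_seat between -0.004 and 0.004 m and x of fork_pocket in the frame of tool_seat above 0.1 m and angle between fork_tool's own z axis and vertical below 0.1 rad and linear speed of each of fork_tool, clip below 0.02 m/s); the robot touches nothing.
It fails at once if the fingers or the arm touch the clip (contact force between any of the fingers, the arm and clip above 0.3 N).
It fails at once if a bystander (case, beaker, collar) is pushed more than 15 mm out of its place (distance of any of sample_case, beaker_100, collar_2 from where it was at the start of the episode above 0.015 m).
It also fails if it takes over 48 s, if anything falls off the work surface, if the arm or the gripper's body presses on something with over 40 N, if the wrist force passes 120 N, or if a joint passes its speed limit or range.

## Working session

There is one attempt and no reset: what is moved stays moved. The work goes in short steps, Python scripts to look and compute and a tool call to move; the robot and the scene stay as the last step left them, time stands still between calls to the robot, and variables do not carry over. Pictures are saved under pics/ and viewed, and the job is handed in when it is done.

Besides the shell and the picture viewer there is one more tool, called after ">>>" in YAML: its name, and indented under it one key for each argument. carry_out: Moves the arm, as the interface text tells. Shift numbers are shares of 200 mm and turn numbers shares of pi/2 rad, none past 1 either way. Its arguments: {"type":"object","properties":{"targets":{"type":"array"},"jaw":{"type":"number"}},"required":["targets"]}

```bash
mkdir -p pics; ls; python3 - <<'E'
from rig import bot
import cv2,json
s=bot.read_state();print(s)
for n in("scene","top"):
    print(n,bot.camera_info(n)); cv2.imwrite(f"pics/{n}0.png",bot.capture(n))
print(bot.camera_info("wrist"))
cv2.imwrite("pics/wrist0.png",bot.capture("wrist"))
E
```

```text
pics
{'time_s': 0.0, 'joint_positions': array([ 6.20797897e+01,  3.02780222e+01,  8.21541198e+01, -4.50873353e-04,
        6.76897477e+01, -1.02269904e+01]), 'qvel': array([-0.04419247, -0.15622937, -0.00568532,  0.09350937, -0.04406461,
        0.07067455]), 'tau': array([-5.08240137e-04, -4.40038919e+01, -1.76590616e+01,  6.30507711e-02,
        5.83431136e-02, -1.88782205e-04]), 'position': array([0.18960025, 0.59484002, 0.2405943 ]), 'tcp_rot': array([[-9.52698179e-01,  3.03916437e-01, -9.89692312e-04],
       [ 3.03917822e-01,  9.52696390e-01, -1.88315805e-03],
       [ 3.70553610e-04, -2.09486637e-03, -9.99997737e-01]]), 'force': array([-0.24280569,  0.47324552,  0.00692713]), 'moment': array([0.02952884, 0.0244199 , 0.05253133]), 'opening': 1.0028904310503848}
scene {'camera_matrix': array([[451.89107783,   0.        , 280.78328398],
       [  0.        , 451.89107783, 214.86087673],
       [  0.        ,   0.        ,   1.        ]]), 'view': array([[ 0.48375024, -0.87497294,  0.02020043, -0.22427863],
       [-0.55415749, -0.32408108, -0.76673393,  0.39553328],
       [ 0.67
[... 365 characters left out ...]
-0.99192542, -0.01485646, -0.12594936,  0.60118077],
       [ 0.12611197, -0.01056666, -0.99195974,  1.5807051 ],
       [ 0.        ,  0.        ,  0.        ,  1.        ]])}
{'camera_matrix': array([[325.1922621 ,   0.        , 277.10242186],
       [  0.        , 325.1922621 , 210.92438815],
       [  0.        ,   0.        ,   1.        ]]), 'mount': array([[ 7.70896746e-04, -9.66678301e-01, -2.55993102e-01,
         6.87516279e-02],
       [ 9.99999531e-01,  8.95498485e-04, -3.70176260e-04,
        -1.10599568e-03],
       [ 5.87082793e-04, -2.55992697e-01,  9.66678537e-01,
        -1.43664007e-01],
       [ 0.00000000e+00,  0.00000000e+00,  0.00000000e+00,
         1.00000000e+00]])}
```

View pics/scene0.png

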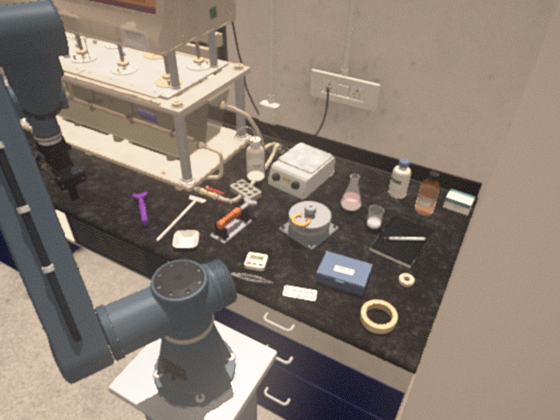

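View pics/top0.png

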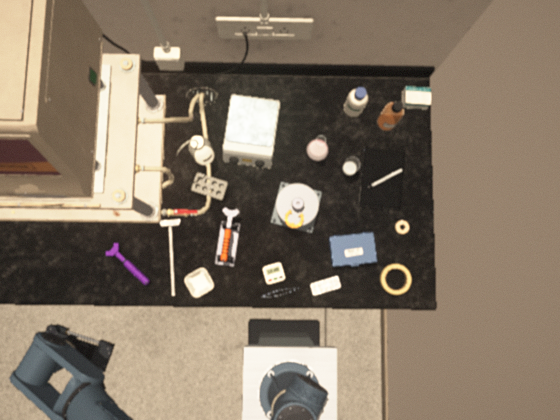

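View pics/wrist0.png

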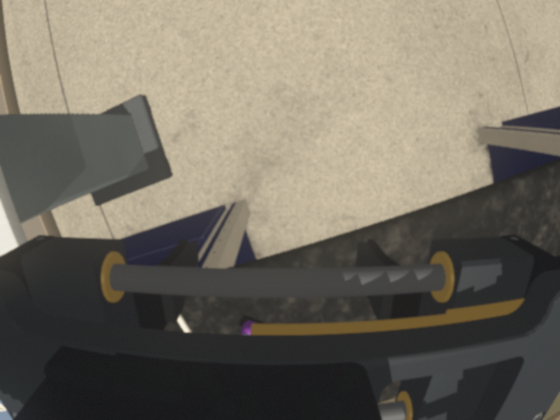

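The top view shows the fork tool in its rest near (228,240), with the fork pointing away from the robot. The spindle is at (298,203), the clip on its near side at (294,215), and the purple decoy at (128,265). I'll enlarge both views.

```bash
python3 - <<'E'
import cv2
t=cv2.imread("pics/top0.png");s=cv2.imread("pics/scene0.png")
cv2.imwrite("pics/t_a.png",cv2.resize(t[165:285,195:335],None,fx=5.5,fy=5,interpolation=3)[:600,:800])
cv2.imwrite("pics/t_b.png",cv2.resize(t[175:245,260:340],None,fx=8,fy=8,interpolation=3))
cv2.imwrite("pics/t_c.png",cv2.resize(t[200:275,195:265],None,fx=8,fy=8,interpolation=3))
cv2.imwrite("pics/s_b.png",cv2.resize(s[190:255,270:350],None,fx=8,fy=8,interpolation=3))
E
```

```text
(no output)
```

View pics/t_b.png

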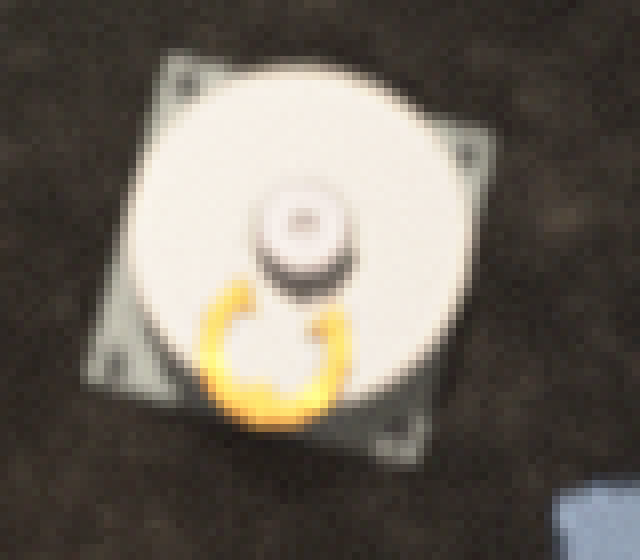

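View pics/t_c.png

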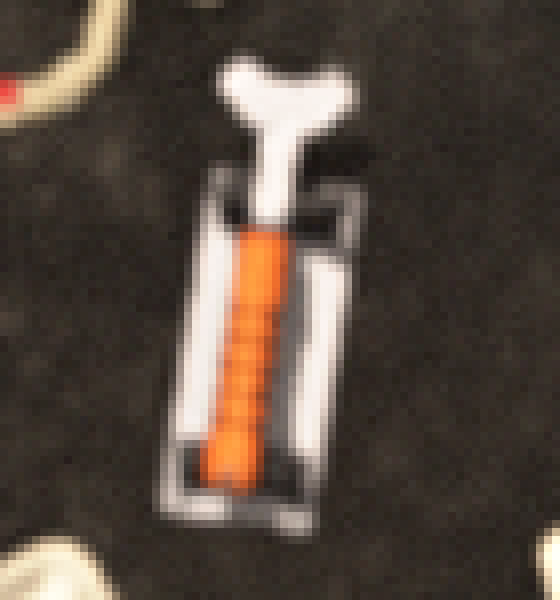

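View pics/s_b.png

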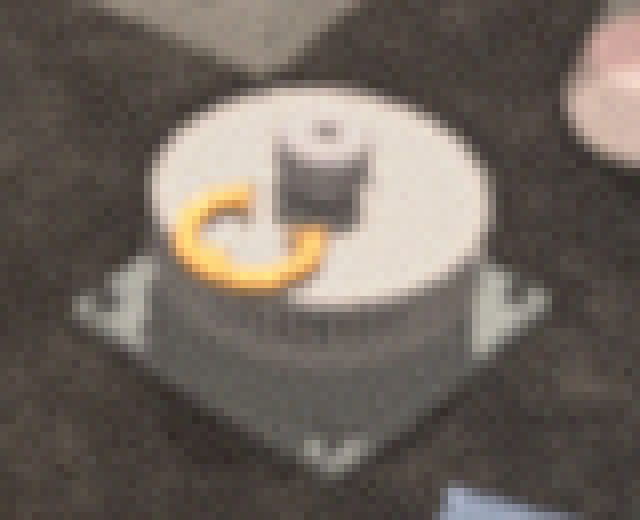

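```bash
cat > h.py <<'E'
import numpy as np,cv2
from rig import bot
def K(n):
    c=bot.camera_info(n);return c["camera_matrix"],c["view"]
def proj(n,P):
    k,v=K(n);P=np.atleast_2d(P);q=P@v[:3,:3].T+v[:3,3];q=q@k.T;return q[:,:2]/q[:,2:]
def back(n,uv,z):
    k,v=K(n);uv=np.atleast_2d(np.asarray(uv,float));d=np.c_[uv,np.ones(len(uv))]@np.linalg.inv(k).T@v[:3,:3]
    o=-v[:3,:3].T@v[:3,3];return o+d*((z-o[2])/d[:,2])[:,None]
E
python3 - <<'E'
from h import *
f=lambda x,y,ox,oy:((x+.5)/8-.5+ox,(y+.5)/8-.5+oy)
T=lambda p,z:print(back("top",[f(*a,260,175) for a in p],z).round(4).tolist())
print("pulley L,R,T");T([(128,235),(472,235),(300,65)],.074)
print("head top c");T([(303,222)],.1065)
print("plate corners");T([(168,50),(495,130),(83,380),(420,465)],.012)
print("clip");T([(200,354),(350,354),(274,430),(240,285),(328,318)],.082)
S=lambda p,z:print("S",back("scene",[f(*a,270,190) for a in p],z).round(4).tolist())
S([(148,190),(490,190)],.074);S([(325,133)],.1065)
t=cv2.imread("pics/top0.png").astype(int);s=cv2.imread("pics/scene0.png").astype(int)
for n,im,(x0,y0,x1,y1),w in (("top",t,(205,225,245,270),.068),("scene",s,(205,190,260,245),.068),("top",t,(270,200,310,235),.08),("scene",s,(285,205,320,232),.08)):
    c=im[y0:y1,x0:x1];m=(c[...,2]-c[...,0]>70)
    ys,xs=np.nonzero(m);p=np.c_[xs+x0,ys+y0];W=back(n,p,w)[:,:2]
    mu=W.mean(0);u,sv,vt=np.linalg.svd(W-mu,full_matrices=False);d=vt[0]*np.sign(vt[0][0]);a=(W-mu)@d;b=(W-mu)@np.array([-d[1],d[0]])
    print(n,w,len(p),"mean",mu.round(4),"yaw",np.degrees(np.arctan2(d[1],d[0])).round(1),a.min().round(4),a.max().round(4),b.min().round(4),b.max().round(4))
# rest corners
g=lambda x,y:((x+.5)/8-.5+195,(y+.5)/8-.5+200)
print("rest plate",back("top",[g(160,510),g(315,533),g(212,165),g(368,183)],.008).round(4).tolist())
print("fork tips",back("top",[g(217,80),g(355,95),g(286,85)],.059).round(4).tolist())
print("post tops frame TL", back("top",[(165,215),(160,215)],.25).round(3).tolist())
print("base of hood", back("top",[(165,215)],0.0).round(3).tolist(), back("scene",[(185,185)],0.0))
E
```

```text
pulley L,R,T
[[0.63, 0.0577, 0.074], [0.6322, -0.0877, 0.074], [0.7041, -0.0144, 0.074]]
head top c
[[0.6317, -0.0144, 0.1065]]
plate corners
[[0.7221, 0.0407, 0.012], [0.6885, -0.104, 0.012], [0.5749, 0.076, 0.012], [0.5398, -0.0715, 0.012]]
clip
[[0.5789, 0.027, 0.082], [0.5798, -0.0358, 0.082], [0.5474, -0.0043, 0.082], [0.6083, 0.0105, 0.082], [0.5949, -0.0265, 0.082]]
S [[0.5943, 0.0455, 0.074], [0.6685, -0.0812, 0.074]]
S [[0.6303, -0.0189, 0.1065]]
top 0.068 222 mean [0.4901 0.224 ] yaw -6.7 -0.0542 0.0561 -0.0122 0.0128
scene 0.068 286 mean [0.5032 0.2458] yaw 49.6 -0.0843 0.1372 -0.0529 0.0445
top 0.08 155 mean [ 0.5736 -0.0031] yaw 76.4 -0.0312 0.0322 -0.0318 0.0255
scene 0.08 118 mean [ 0.5757 -0.0083] yaw 75.9 -0.0316 0.034 -0.0306 0.0262
rest plate [[0.429, 0.2654, 0.008], [0.42, 0.1982, 0.008], [0.5794, 0.2471, 0.008], [0.5725, 0.1788, 0.008]]
fork tips [[0.6101, 0.2406, 0.059], [0.6045, 0.1818, 0.059], [0.6084, 0.2112, 0.059]]
post tops frame TL [[0.565, 0.388, 0.25], [0.565, 0.403, 0.25]]
base of hood [[0.596, 0.445, 0.0]] [[0.62242266 0.51973437 0.        ]]
```

Measured: the spindle axis is at (0.631, −0.015). The tool origin is about (0.500, 0.2225) with yaw −6.8°, and the rest plate centre agrees with that. The clip eye is about (0.5785, −0.0044) with yaw −14°. Next I move toward the tool, turning the wrist so its camera faces the fork side.

>>> carry_out:
  targets:
    - [-0.94,-0.645,0,0,0,0.94]
    - [-0.94,-0.645,0,0,0,0.94]
    - [-0.94,-0.645,0,0,0,0.94]
    - [-0.94,-0.645,0,0,0,0.94]
    - [-0.94,-0.645,0,0,0,0.94]
    - [-0.94,-0.645,0,0,0,0.94]
    - [-0.94,-0.645,0,0,0,0.94]
    - [-0.94,-0.645,0,0,0,0.94]
    - [-0.94,-0.645,0,0,0,0.94]
  jaw: 1

```text
time_s: 1.27
position: [0.3295, 0.4148, 0.2408]
tcp_rot: [[0.211, 0.977, -0.001], [0.977, -0.211, -0.002], [-0.002, -0.001, -1.0]]
force: [-0.5, -0.4, -1.0]
opening: 1.002
```

```bash
cat >> h.py <<'E'
from scipy.spatial.transform import Rotation as Ro
def plan(p,yaw):
    s=bot.read_state();R=s["tcp_rot"];g=np.radians(yaw)
    Rt=np.array([[np.cos(g),np.sin(g),0],[np.sin(g),-np.cos(g),0],[0,0,-1.]])
    d=R.T@(np.array(p)-s["position"])/.2;r=Ro.from_matrix(R.T@Rt).as_rotvec()/(np.pi/2)
    cur=np.degrees(np.arctan2(R[1,0],R[0,0]))
    print("t",s["time_s"],"pos",s["position"].round(4),"yaw",cur.round(2),"F",s["force"].round(2),"open",round(s["opening"],3),"q",s["joint_positions"].round(1));print("row",np.r_[d,r].round(4).tolist())
E
python3 -c "
from h import *
plan([.5,.2225,.16],-6.8)"
```

```text
t 1.275 pos [0.3295 0.4148 0.2408] yaw 77.81 F [-0.54 -0.43 -1.02] open 1.002 q [39.5 23.  95.7 -0.  61.4 51.7]
row [-0.7589, 1.0368, 0.4045, 0.0006, 0.0014, 0.9401]
```

>>> carry_out:
  targets:
    - [-0.76,1.0,0.2,0,0.001,0.94]
    - [-0.76,1.0,0.4,0,0.001,0.94]
    - [-0.76,1.0,0.4,0,0.001,0.94]
    - [-0.76,1.0,0.4,0,0.001,0.94]
    - [-0.76,1.0,0.4,0,0.001,0.94]
    - [-0.76,1.0,0.4,0,0.001,0.94]
    - [-0.76,1.0,0.4,0,0.001,0.94]
    - [-0.76,1.0,0.4,0,0.001,0.94]
    - [-0.76,1.0,0.4,0,0.001,0.94]
    - [-0.76,1.0,0.4,0,0.001,0.94]

```text
time_s: 2.52
position: [0.4927, 0.2239, 0.1609]
tcp_rot: [[0.993, -0.115, -0.0], [-0.115, -0.993, -0.001], [-0.0, 0.001, -1.0]]
force: [0.2, 0.5, 0.5]
opening: 0.999
```

```bash
cat >> h.py <<'E'
def wcam():
    c=bot.camera_info("wrist");s=bot.read_state();T=np.eye(4);T[:3,:3]=s["tcp_rot"];T[:3,3]=s["position"];return c["camera_matrix"],T@c["mount"]
def wproj(cam,P):
    k,M=cam;P=np.atleast_2d(P);q=(P-M[:3,3])@M[:3,:3];r=np.hypot(q[:,0],q[:,1]);th=np.arctan2(r,q[:,2]);return np.c_[k[0,0]*th*q[:,0]/r+k[0,2],k[1,1]*th*q[:,1]/r+k[1,2]]
def wback(cam,uv,z):
    k,M=cam;uv=np.atleast_2d(np.asarray(uv,float));x=(uv[:,0]-k[0,2])/k[0,0];y=(uv[:,1]-k[1,2])/k[1,1];th=np.hypot(x,y)
    d=np.c_[np.sin(th)*x/th,np.sin(th)*y/th,np.cos(th)]@M[:3,:3].T;return M[:3,3]+d*((z-M[2,3])/d[:,2])[:,None]
E
python3 - <<'E'
from h import *
plan([.5,.2225,.09],-6.8)
cam=wcam();np.savez("cam1.npz",k=cam[0],M=cam[1])
im=bot.capture("wrist")
cv2.imwrite("pics/w1.png",cv2.resize(im,None,fx=1.42,fy=1.42,interpolation=3))
g=np.radians(-6.8);d=np.array([np.cos(g),np.sin(g),0]);l=np.array([-d[1],d[0],0]);o=np.array([.5,.2225,.055])
for P in (o+.112*d+.0235*l,o+.112*d-.0235*l,o+.102*d,o+.045*d,[.631,-.015,.1065],[.5785,-.0044,.082]): print(wproj(cam,P)*1.42)
E
```

```text
t 2.525 pos [0.4927 0.2239 0.1609] yaw -6.58 F [0.19 0.5  0.46] open 0.999 q [ 1.260e+01  3.030e+01  9.860e+01 -1.000e-01  5.110e+01  1.093e+02]
row [0.037, 0.0024, 0.3543, 0.0007, -0.0, 0.0025]
[[348.49409314  91.10103873]]
[[436.57949239  91.46572899]]
[[392.44521829 108.62634845]]
[[391.96430678 213.48097927]]
[[782.20853252  49.34238647]]
[[754.19661648 138.24593438]]
```

View pics/w1.png

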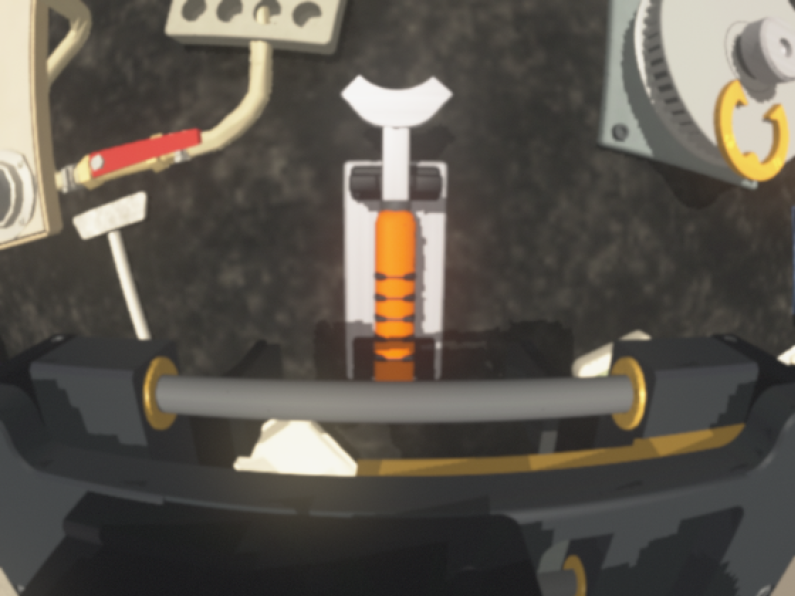

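The wrist view shows the tool axis at u≈396 (predicted 392), fork tips near (361,76) and (434,78), and the handle front at about (395,211). The clip is around (752,130). I'll refine from these.

```bash
python3 - <<'E'
from h import *
z=np.load("cam1.npz");cam=(z["k"],z["M"])
B=lambda p,h:print(wback(cam,np.array(p)/1.42,h)[:,:2].round(4).tolist())
B([(396,140),(396,195)],.059)
B([(396,215),(396,260),(395,310)],.066)
B([(361,76),(434,78),(342,96),(452,96)],.061)
B([(345,165),(446,165),(347,370)],.008)
print("clip L,R,back,tips");B([(719,120),(788,140),(760,180),(737,83),(776,100)],.082)
print("head");B([(783,47)],.1065)
E
```

```text
[[0.5836, 0.2106], [0.5545, 0.2139]]
[[0.5445, 0.2151], [0.521, 0.2178], [0.494, 0.2214]]
[[0.6201, 0.2247], [0.6148, 0.1871], [0.6106, 0.2358], [0.6042, 0.1788]]
[[0.576, 0.2437], [0.5687, 0.1799], [0.4375, 0.2613]]
clip L,R,back,tips
[[0.5879, 0.025], [0.5791, -0.0383], [0.5531, -0.0079], [0.6115, 0.0062], [0.6042, -0.0292]]
head
[[0.6326, -0.0162]]
```

```bash
python3 -c "
from h import *
plan([.501,.2212,.055],-6.9)"
```

```text
t 2.575 pos [0.4927 0.2239 0.1609] yaw -6.62 F [-0.94 -0.3   0.53] open 1.003 q [ 1.260e+01  3.030e+01  9.860e+01 -1.000e-01  5.110e+01  1.093e+02]
row [0.0427, 0.0082, 0.5295, 0.0006, -0.0, 0.0031]
```

>>> carry_out:
  targets:
    - [0.043,0.008,0.2,0,0,0.003]
    - [0.043,0.008,0.4,0,0,0.003]
    - [0.043,0.008,0.53,0,0,0.003]
    - [0.043,0.008,0.53,0,0,0.003]
    - [0.043,0.008,0.53,0,0,0.003]
    - [0.043,0.008,0.53,0,0,0.003]

```text
time_s: 3.32
position: [0.5021, 0.2215, 0.0563]
tcp_rot: [[0.993, -0.119, 0.003], [-0.119, -0.993, -0.0], [0.003, 0.0, -1.0]]
force: [-0.5, 1.1, -0.7]
opening: 1.002
```

>>> carry_out:
  targets:
    - [0,0,0,0,0,0]
    - [0,0,0,0,0,0]
    - [0,0,0,0,0,0]
    - [0,0,0,0,0,0]
    - [0,0,0,0,0,0]
    - [0,0,0,0,0,0]
  jaw: -1

```text
time_s: 4.08
position: [0.502, 0.2215, 0.0562]
tcp_rot: [[0.993, -0.119, 0.003], [-0.119, -0.993, -0.0], [0.003, 0.0, -1.0]]
force: [-0.2, -0.2, 1.3]
opening: 0.403
```

```bash
python3 -c "
from h import *
plan([.501,.2212,.115],-6.9)
cam=wcam()
cv2.imwrite('pics/w2.png',cv2.resize(bot.capture('wrist'),None,fx=1.42,fy=1.42))"
```

```text
t 4.075 pos [0.502  0.2215 0.0562] yaw -6.86 F [-0.23 -0.18  1.32] open 0.403 q [ 1.220e+01  4.060e+01  1.010e+02 -1.000e-01  3.830e+01  1.091e+02]
row [-0.0041, 0.0022, -0.2942, 0.0001, -0.0016, 0.0005]
```

View pics/w2.png

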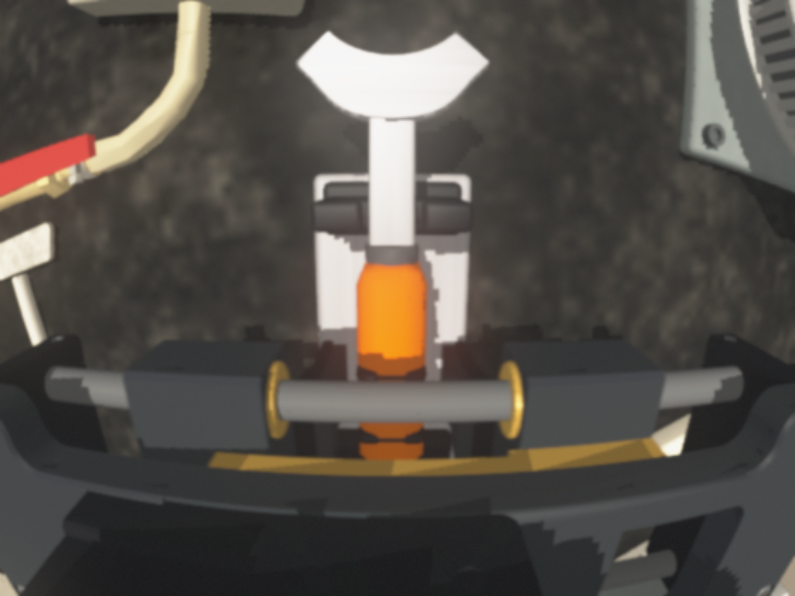

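The tool is centred under the jaws at u≈392. The fingers are still closing at 0.40 and the handle needs about 0.25, so I'll let them finish.

>>> carry_out:
  targets:
    - [0,0,0,0,0,0]
    - [0,0,0,0,0,0]
    - [0,0,0,0,0,0]
    - [0,0,0,0,0,0]
    - [0,0,0,0,0,0]

```text
time_s: 4.75
position: [0.502, 0.2215, 0.0561]
tcp_rot: [[0.993, -0.119, 0.002], [-0.119, -0.993, -0.0], [0.003, 0.0, -1.0]]
force: [-0.5, -0.2, 0.3]
opening: 0.244
```

```bash
python3 - <<'E'
from h import *
plan([.501,.2212,.125],-6.9)
cam=wcam()
im=bot.capture("wrist");np.savez("cam2.npz",k=cam[0],M=cam[1])
cv2.imwrite("pics/w3.png",cv2.resize(im[0:210,160:400],None,fx=2.8,fy=2.8,interpolation=3))
E
```

```text
t 4.75 pos [0.502  0.2215 0.0561] yaw -6.86 F [-0.52 -0.23  0.29] open 0.244 q [ 1.220e+01  4.060e+01  1.010e+02 -1.000e-01  3.830e+01  1.091e+02]
row [-0.004, 0.0023, -0.3444, 0.0001, -0.0016, 0.0004]
```

View pics/w3.png

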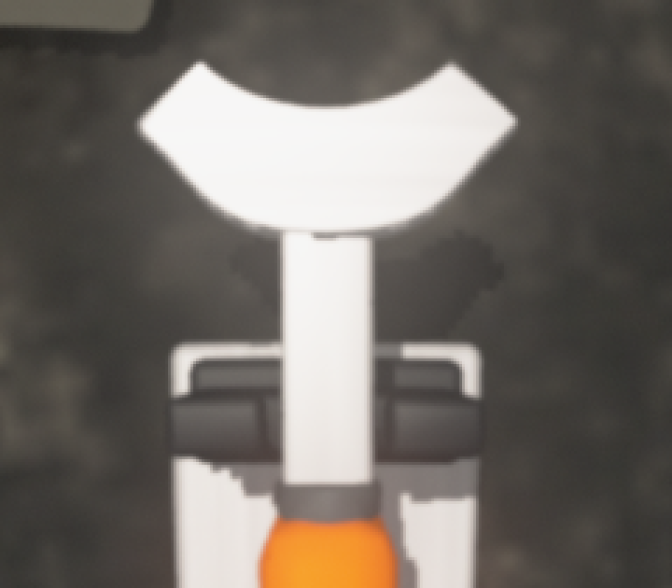

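```bash
python3 - <<'E'
from h import *
z=np.load("cam2.npz");cam=(z["k"],z["M"])
s=bot.read_state();R=s["tcp_rot"]
def tl(p,h): 
    P=wback(cam,np.array(p)/2.8+np.array([160,0]),h);print(((P-s["position"])@R).round(4).tolist())
tl([(326,106),(200,63),(452,63),(138,124),(517,122),(327,232)],.0615)
tl([(327,250),(329,470),(328,485)],.059)
tl([(329,518)],.06)
E
```

```text
[[0.1094, 0.001, -0.0051], [0.1171, -0.0182, -0.0051], [0.1171, 0.0202, -0.0051], [0.1075, -0.0276, -0.0051], [0.1079, 0.0302, -0.0051], [0.0894, 0.0012, -0.0052]]
[[0.0869, 0.0012, -0.0027], [0.0527, 0.0015, -0.0028], [0.0503, 0.0014, -0.0028]]
[[0.0453, 0.0015, -0.0038]]
```

The grip is good: opening 0.244, about 21 mm. I record the home TCP as (0.502, 0.2215, 0.0561) at yaw −6.86°. The tool axis lies 1.1 mm below the TCP and its origin about 0.7 mm ahead. Now lifting.

>>> carry_out:
  targets:
    - [0,0,-0.1,0,0,0]
    - [0,0,-0.2,0,0,0]
    - [0,0,-0.35,0,0,0]
    - [0,0,-0.5,0,0,0]
    - [0,0,-0.5,0,0,0]
    - [0,0,-0.5,0,0,0]

```text
time_s: 5.55
position: [0.5009, 0.2213, 0.1552]
tcp_rot: [[0.993, -0.12, 0.001], [-0.12, -0.993, -0.001], [0.001, 0.001, -1.0]]
force: [-0.5, -0.7, -2.9]
opening: 0.251
```

```bash
python3 - <<'E'
from h import *
plan([.412,.0295,.15],-11.5)
print(back("top",[(264,265),(286,282)],.02).round(3),back("top",[(199,283)],.03))
E
```

```text
t 5.55 pos [0.5009 0.2213 0.1552] yaw -6.86 F [-0.45 -0.71 -2.94] open 0.251 q [ 1.220e+01  3.120e+01  9.800e+01 -1.000e-01  5.090e+01  1.091e+02]
row [-0.3265, 1.0051, 0.0267, 0.0005, -0.0004, 0.0515]
[[0.425 0.094 0.02 ]
 [0.368 0.018 0.02 ]] [[0.36139757 0.31347492 0.03      ]]
```

>>> carry_out:
  targets:
    - [-0.1,0.3,0.02,0,0,0.02]
    - [-0.2,0.6,0.02,0,0,0.05]
    - [-0.3,0.85,0.02,0,0,0.05]
    - [-0.325,1.0,0.02,0,0,0.05]
    - [-0.325,1.0,0.02,0,0,0.05]
    - [-0.325,1.0,0.02,0,0,0.05]
    - [-0.325,1.0,0.02,0,0,0.05]

```text
time_s: 6.42
position: [0.4127, 0.0313, 0.151]
tcp_rot: [[0.981, -0.196, 0.0], [-0.196, -0.981, -0.001], [0.0, 0.001, -1.0]]
force: [0.5, 0.5, -1.4]
opening: 0.251
```

```bash
cat > look.py <<'E'
from h import *
import sys
n=sys.argv[1]
plan([float(a) for a in sys.argv[2:5]],float(sys.argv[5]))
cam=wcam();s=bot.read_state();im=bot.capture("wrist");np.savez(n+".npz",k=cam[0],M=cam[1],p=s["position"],R=s["tcp_rot"])
cv2.imwrite(f"pics/{n}.png",cv2.resize(im[0:210,140:420],None,fx=2.8,fy=2.8,interpolation=3))
E
python3 look.py w4 .412 .0295 .0816 -11.5
```

```text
t 6.425 pos [0.4127 0.0313 0.151 ] yaw -11.28 F [ 0.54  0.45 -1.42] open 0.251 q [-1.120e+01  2.380e+01  1.167e+02 -1.000e-01  3.950e+01  9.010e+01]
row [-0.0015, 0.0095, 0.3471, 0.0004, -0.0002, 0.0025]
```

View pics/w4.png

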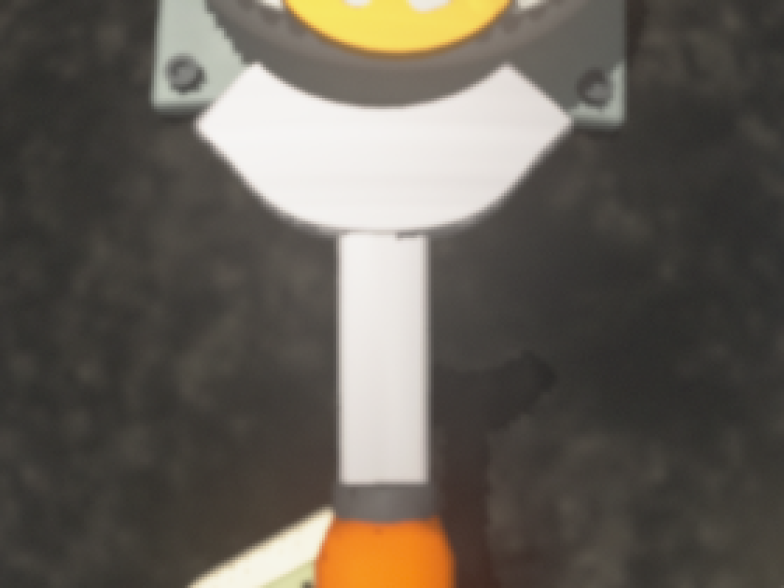

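The fork is centred at u≈383. The clip's back is at about (398,53), slightly right of the fork line.

```bash
cat > tl.py <<'E'
from h import *
def tl(n,p,h):
    z=np.load(n+".npz");cam=(z["k"],z["M"])
    P=wback(cam,np.array(p)/2.8+np.array([140,0]),h);print("world",P[:,:2].round(4).tolist(),"tool",((P-z["p"])@z["R"])[:,:2].round(4).tolist())
E
python3 - <<'E'
from tl import *
tl("w4",[(398,50),(282,0),(515,0)],.082)
tl("w4",[(383,106),(257,66),(508,66)],.156)
E
```

```text
world [[0.5537, -0.0015], [0.5727, 0.0226], [0.5624, -0.0315]] tool [[0.1447, 0.0046], [0.1586, -0.0228], [0.1591, 0.0323]]
world [[0.5199, 0.0088], [0.5307, 0.0263], [0.5232, -0.0113]] tool [[0.1096, 0.0011], [0.1167, -0.0181], [0.1168, 0.0202]]
```

```bash
python3 -c "
from h import *
plan([.4166,.0249,.0816],-10.5)"
```

```text
t 6.475 pos [0.4127 0.0314 0.1511] yaw -11.26 F [-0.1   0.51 -1.78] open 0.25 q [-1.120e+01  2.380e+01  1.167e+02 -1.000e-01  3.950e+01  9.010e+01]
row [0.0254, 0.0277, 0.3476, 0.0004, -0.0003, -0.0085]
```

>>> carry_out:
  targets:
    - [0.025,0.028,0.1,0,0,-0.008]
    - [0.025,0.028,0.25,0,0,-0.008]
    - [0.025,0.028,0.35,0,0,-0.008]
    - [0.025,0.028,0.35,0,0,-0.008]
    - [0.025,0.028,0.35,0,0,-0.008]

```text
time_s: 7.1
position: [0.417, 0.0252, 0.0815]
tcp_rot: [[0.983, -0.182, 0.001], [-0.182, -0.983, -0.001], [0.001, 0.001, -1.0]]
force: [-0.1, 0.2, -0.7]
opening: 0.25
```

```bash
python3 look.py w5 .446 .0195 .0816 -10.5; python3 -c "
import cv2
from h import bot
im=bot.capture('scene');cv2.imwrite('pics/s5.png',cv2.resize(im[170:270,215:350],None,fx=5.8,fy=5.8,interpolation=3))"
```

```text
t 7.1 pos [0.417  0.0252 0.0815] yaw -10.49 F [-0.08  0.24 -0.72] open 0.25 q [-1.190e+01  3.300e+01  1.191e+02 -1.000e-01  2.780e+01  8.860e+01]
row [0.1478, 0.0016, -0.0004, 0.0004, -0.0008, 0.0001]
```

View pics/w5.png

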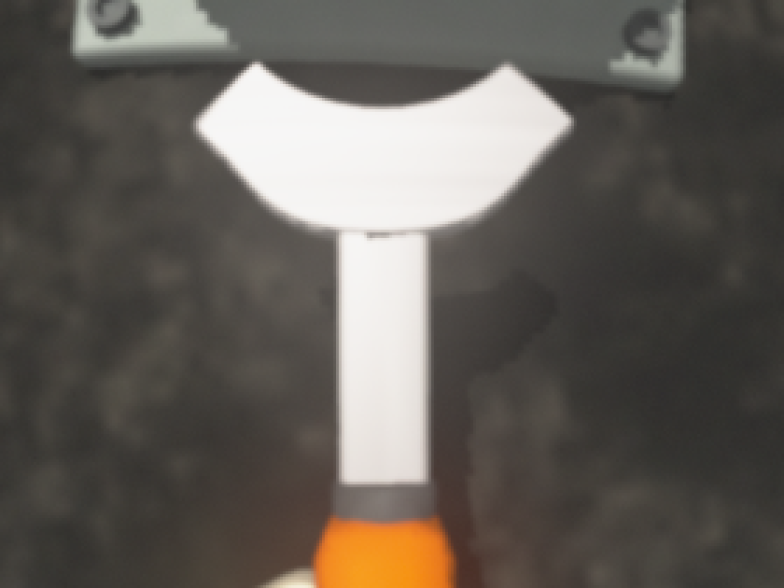

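View pics/s5.png

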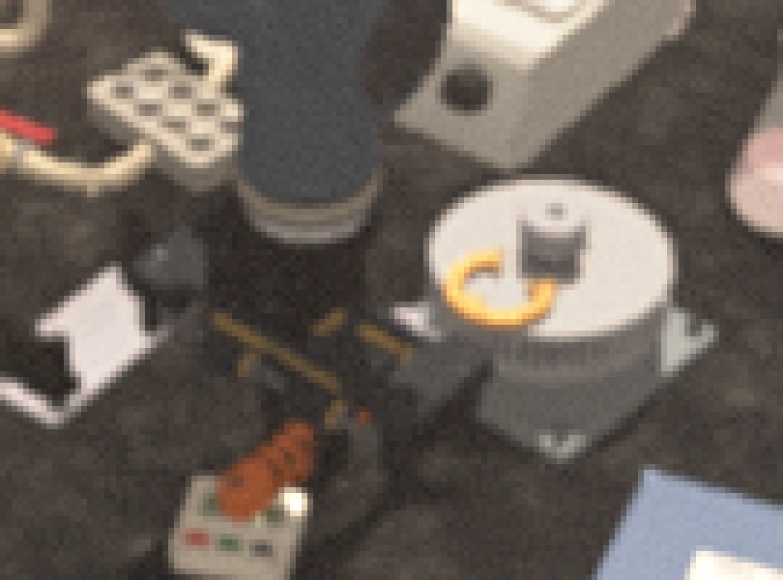

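The scene view shows the fork low and level, heading for the clip's back, clear of the timer and base. I'll advance 30 mm, just short of contact.

>>> carry_out:
  targets:
    - [0.05,0.001,0,0,-0.001,0]
    - [0.1,0.002,0,0,-0.001,0]
    - [0.15,0.002,0,0,-0.001,0]
    - [0.15,0.002,0,0,-0.001,0]

```text
time_s: 7.7
position: [0.4483, 0.0187, 0.0821]
tcp_rot: [[0.983, -0.183, 0.003], [-0.183, -0.983, -0.001], [0.003, 0.001, -1.0]]
force: [-0.2, -0.5, -1.1]
opening: 0.248
```

```bash
python3 look.py w6 .4985 .0097 .0816 -10.5; python3 -c "
import cv2
from h import bot
im=bot.capture('scene');cv2.imwrite('pics/s6.png',cv2.resize(im[190:260,260:350],None,fx=8,fy=8,interpolation=3))"
```

```text
t 7.7 pos [0.4483 0.0187 0.0821] yaw -10.52 F [-0.2  -0.5  -1.05] open 0.248 q [-1.190e+01  3.390e+01  1.148e+02 -1.000e-01  3.120e+01  8.870e+01]
row [0.255, -0.0018, 0.0031, 0.0005, -0.002, -0.0003]
```

View pics/w6.png

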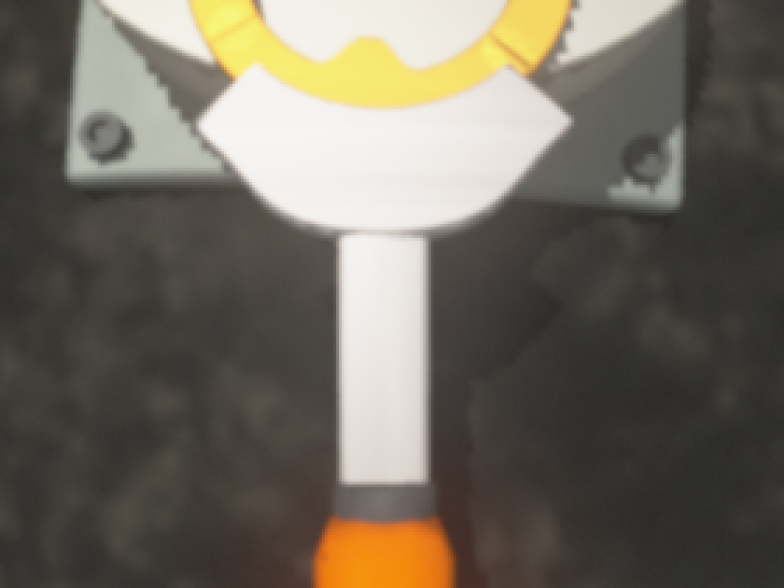

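View pics/s6.png

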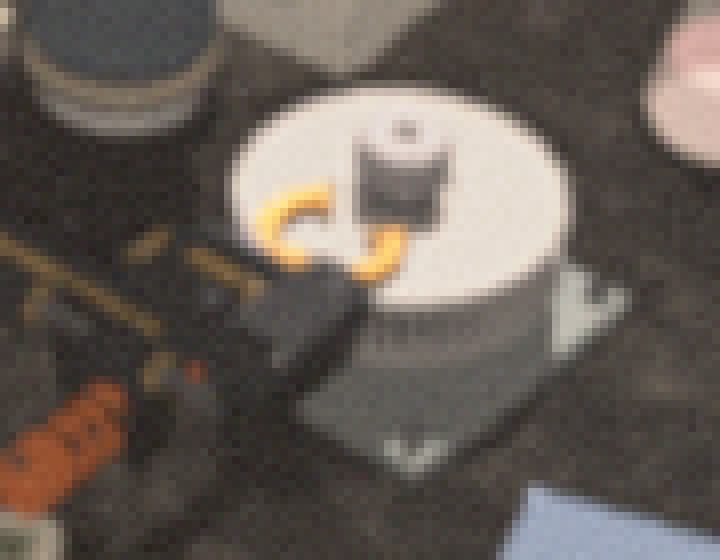

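The fork is centred on the clip's back, and the prong shows at (370,40). I start the push.

>>> carry_out:
  targets:
    - [0.03,0,0.003,0,-0.002,0]
    - [0.06,0,0.003,0,-0.002,0]
    - [0.09,0,0.003,0,-0.002,0]
    - [0.12,0,0.003,0,-0.002,0]
    - [0.12,0,0.003,0,-0.002,0]

```text
time_s: 8.43
position: [0.4708, 0.0146, 0.0812]
tcp_rot: [[0.983, -0.182, -0.002], [-0.182, -0.983, -0.0], [-0.002, 0.001, -1.0]]
force: [1.1, 0.5, -1.6]
opening: 0.249
```

```bash
python3 look.py w7 .4985 .0097 .0816 -10.5
```

```text
t 8.425 pos [0.4708 0.0146 0.0812] yaw -10.51 F [ 1.11  0.55 -1.57] open 0.249 q [-1.180e+01  3.480e+01  1.114e+02 -1.000e-01  3.380e+01  8.870e+01]
row [0.1407, -0.0013, -0.0021, 0.0004, 0.0013, -0.0001]
```

View pics/w7.png

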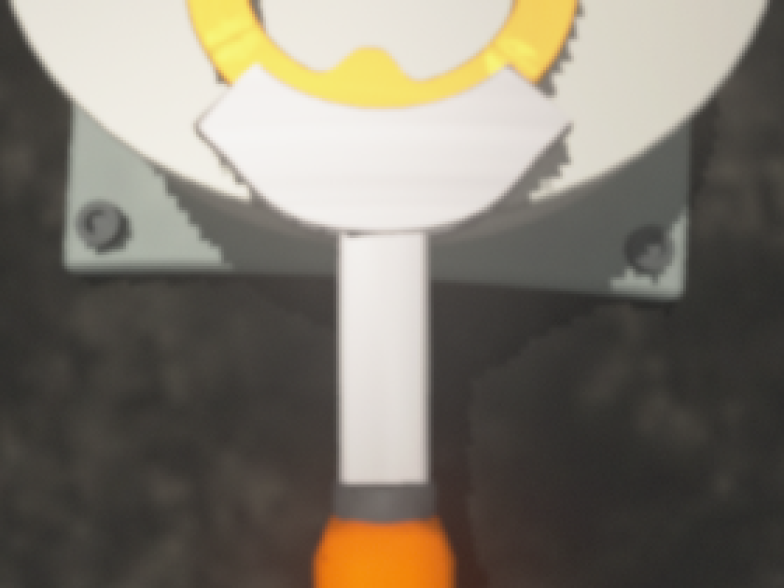

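>>> carry_out:
  targets:
    - [0.025,-0.001,-0.002,0,0.001,0]
    - [0.05,-0.001,-0.002,0,0.001,0]
    - [0.075,-0.001,-0.002,0,0.001,0]
    - [0.1,-0.001,-0.002,0,0.001,0]
    - [0.12,-0.001,-0.002,0,0.001,0]
    - [0.13,-0.001,-0.002,0,0.001,0]

```text
time_s: 9.22
position: [0.4973, 0.0098, 0.0818]
tcp_rot: [[0.983, -0.183, 0.001], [-0.183, -0.983, -0.001], [0.001, 0.001, -1.0]]
force: [-1.0, 0.2, -1.9]
opening: 0.251
```

```bash
python3 look.py w8 .4985 .0097 .0816 -10.5;python3 -c "
import cv2
from h import bot
im=bot.capture('scene');cv2.imwrite('pics/s8.png',cv2.resize(im[190:260,260:350],None,fx=8,fy=8,interpolation=3))
im=bot.capture('top');cv2.imwrite('pics/t8.png',cv2.resize(im[175:245,260:340],None,fx=8,fy=8,interpolation=3))"
```

```text
t 9.225 pos [0.4973 0.0098 0.0818] yaw -10.52 F [-1.01  0.19 -1.86] open 0.251 q [-1.170e+01  3.580e+01  1.078e+02 -1.000e-01  3.630e+01  8.880e+01]
row [0.006, -0.0006, 0.001, 0.0005, -0.0008, -0.0002]
```

View pics/w8.png

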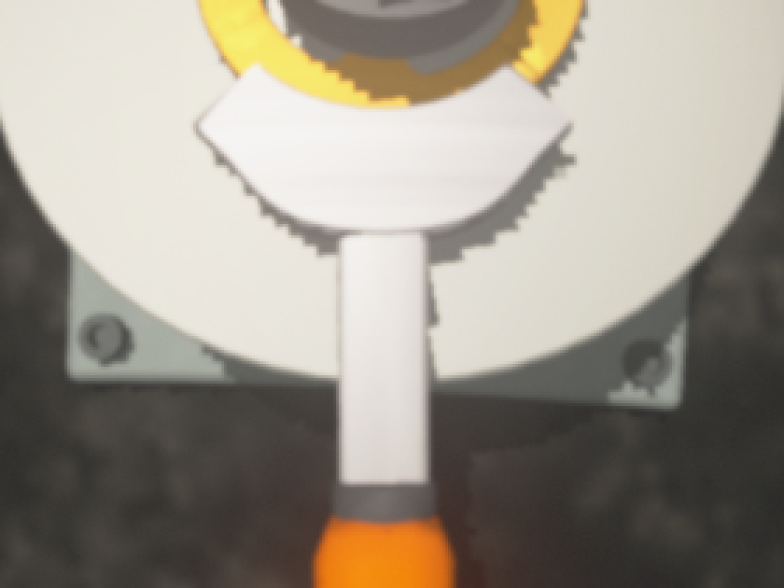

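View pics/s8.png

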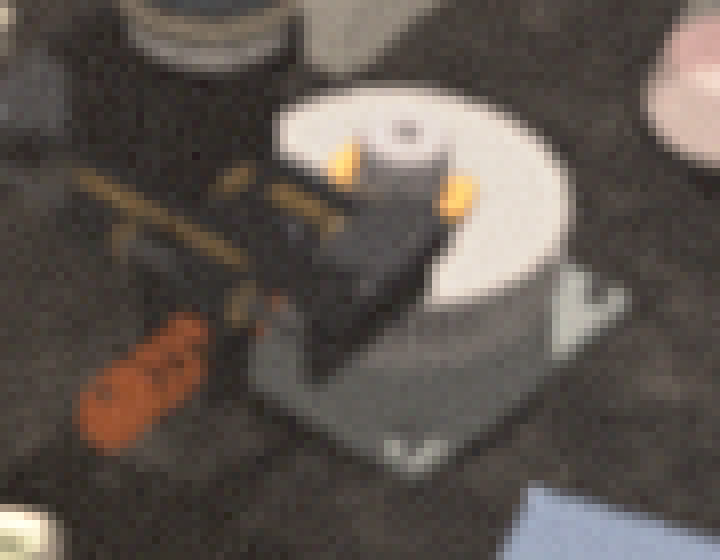

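The clip is round the spindle and looks snapped on. I press a few mm further to feel the hard stop.

>>> carry_out:
  targets:
    - [0.008,0,0.001,0,-0.001,0]
    - [0.015,0,0.001,0,-0.001,0]
    - [0.015,0,0.001,0,-0.001,0]

```text
time_s: 9.75
position: [0.4994, 0.0094, 0.0815]
tcp_rot: [[0.983, -0.183, -0.002], [-0.183, -0.983, -0.0], [-0.002, 0.001, -1.0]]
force: [-0.4, -0.2, -1.9]
opening: 0.25
```

```bash
python3 look.py w9 .4985 .0097 .0816 -10.5
```

```text
t 9.75 pos [0.4994 0.0094 0.0815] yaw -10.52 F [-0.42 -0.23 -1.94] open 0.25 q [-1.170e+01  3.590e+01  1.074e+02 -1.000e-01  3.680e+01  8.880e+01]
row [-0.0049, -0.0005, -0.0006, 0.0005, 0.0011, -0.0002]
```

View pics/w9.png

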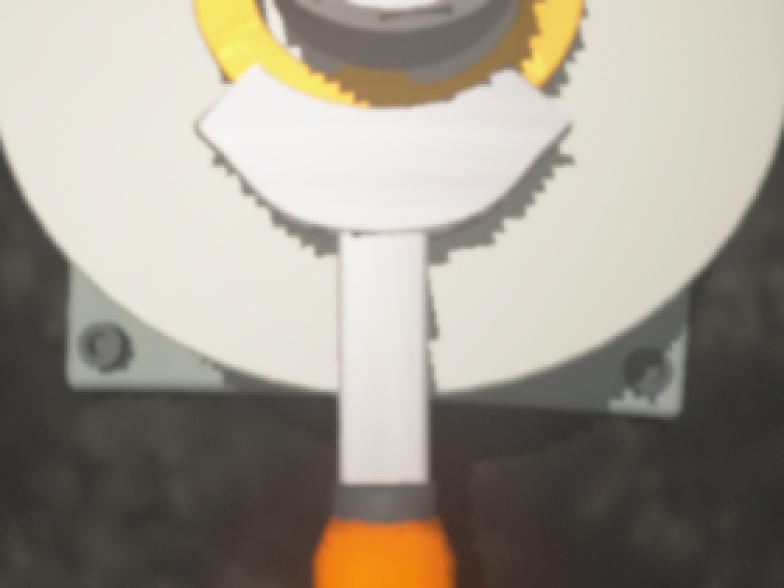

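>>> carry_out:
  targets:
    - [0.005,0,0,0,0.001,0]
    - [0.01,0,0,0,0.001,0]
    - [0.01,0,0,0,0.001,0]

```text
time_s: 10.18
position: [0.5005, 0.0092, 0.0813]
tcp_rot: [[0.983, -0.183, -0.002], [-0.183, -0.983, -0.0], [-0.002, 0.001, -1.0]]
force: [-2.7, 0.6, -1.6]
opening: 0.257
```

>>> carry_out:
  targets:
    - [0.008,0,0,0,0,0]
    - [0.012,0,0,0,0,0]
    - [0.012,0,0,0,0,0]

```text
time_s: 10.55
position: [0.5007, 0.0093, 0.0809]
tcp_rot: [[0.983, -0.182, -0.007], [-0.182, -0.983, 0.001], [-0.007, 0.001, -1.0]]
force: [-4.9, 1.2, -0.9]
opening: 0.245
```

```bash
python3 look.py w10 .4985 .0097 .0816 -10.5
```

```text
t 10.55 pos [0.5007 0.0093 0.0809] yaw -10.51 F [-4.9   1.16 -0.94] open 0.245 q [-1.17e+01  3.61e+01  1.07e+02 -1.00e-01  3.73e+01  8.89e+01]
row [-0.0112, -0.0, -0.0036, 0.0004, 0.0045, -0.0001]
```

View pics/w10.png

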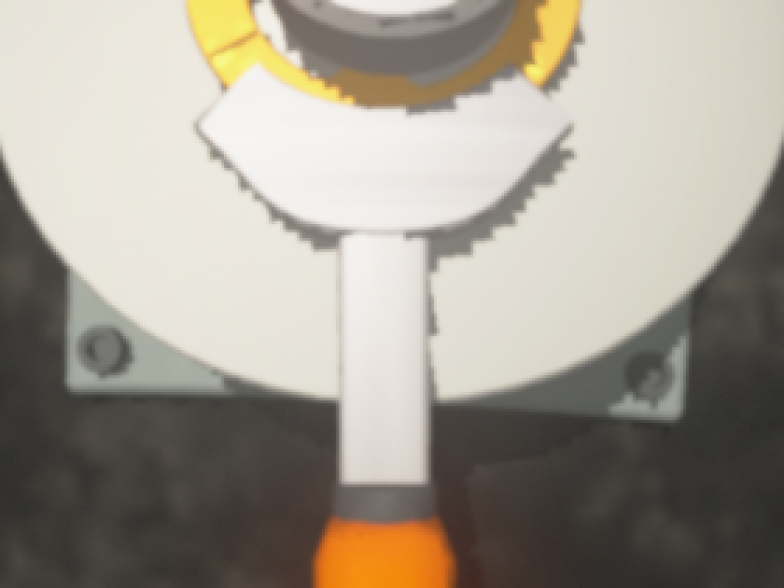

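Contact force is building and the TCP has stalled about where the home position predicts, which suggests the hard stop. One firmer press to confirm.

>>> carry_out:
  targets:
    - [0.01,0,-0.003,0,0.004,0]
    - [0.02,0,-0.003,0,0.004,0]
    - [0.02,0,-0.003,0,0.004,0]

```text
time_s: 10.98
position: [0.5008, 0.0094, 0.0807]
tcp_rot: [[0.983, -0.182, -0.009], [-0.182, -0.983, 0.001], [-0.009, 0.001, -1.0]]
force: [-7.7, 1.4, -1.9]
opening: 0.252
```

```bash
python3 look.py w11 .4985 .0097 .0816 -10.5
```

```text
t 10.975 pos [0.5008 0.0094 0.0807] yaw -10.5 F [-7.68  1.44 -1.86] open 0.252 q [-1.170e+01  3.620e+01  1.069e+02 -1.000e-01  3.750e+01  8.890e+01]
row [-0.0118, 0.0007, -0.0044, 0.0004, 0.0059, -0.0]
```

It holds: 8 N with no motion, so it's against the stop. Backing off straight.

>>> carry_out:
  targets:
    - [-0.05,0,-0.004,0,0.006,0]
    - [-0.12,0,-0.004,0,0.006,0]
    - [-0.22,0,-0.004,0,0.006,0]
    - [-0.32,0,-0.004,0,0.006,0]
    - [-0.42,0,-0.004,0,0.006,0]
    - [-0.42,0,-0.004,0,0.006,0]

```text
time_s: 11.78
position: [0.4168, 0.0251, 0.0826]
tcp_rot: [[0.983, -0.182, -0.001], [-0.182, -0.983, -0.0], [-0.001, 0.0, -1.0]]
force: [1.1, -0.3, -2.0]
opening: 0.25
```

```bash
python3 look.py w12 .4166 .0249 .16 -10.5;python3 -c "
import cv2
from h import bot
im=bot.capture('scene');cv2.imwrite('pics/s12.png',cv2.resize(im[190:260,260:350],None,fx=8,fy=8,interpolation=3))
im=bot.capture('top');cv2.imwrite('pics/t12.png',cv2.resize(im[175:245,260:340],None,fx=8,fy=8,interpolation=3))"
```

```text
t 11.775 pos [0.4168 0.0251 0.0826] yaw -10.49 F [ 1.06 -0.3  -1.96] open 0.25 q [-1.190e+01  3.280e+01  1.191e+02 -1.000e-01  2.810e+01  8.860e+01]
row [-0.0009, 0.0015, -0.3871, 0.0003, 0.0004, 0.0001]
```

View pics/w12.png

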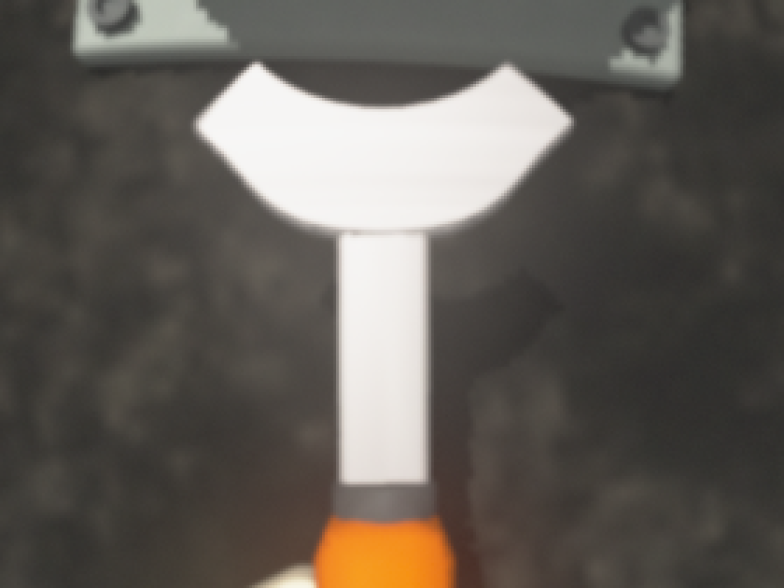

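View pics/s12.png

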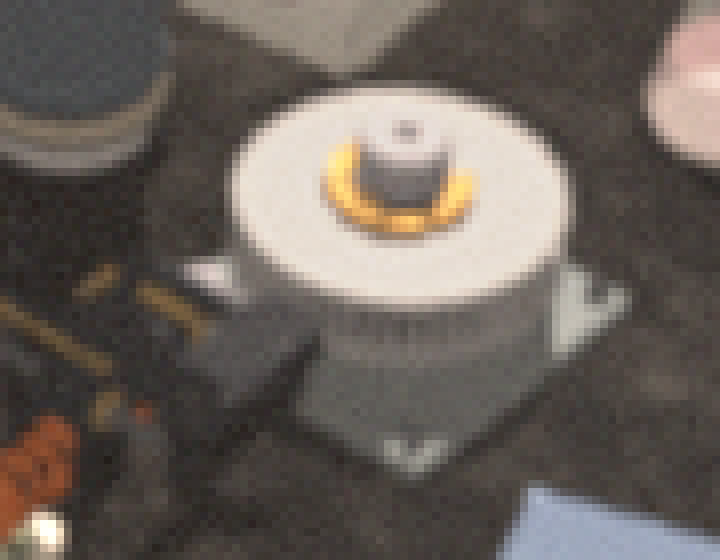

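View pics/t12.png

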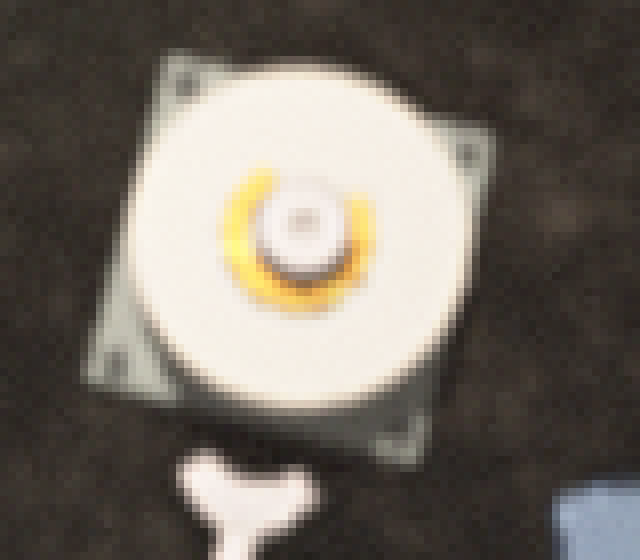

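The clip is home: its outline centre (300,236) matches the pulley centre (300,235), and it stayed put when the fork withdrew. The fork hasn't shifted in the grip. Now I lift and return.

>>> carry_out:
  targets:
    - [0,0,-0.12,0,0,0]
    - [0,0,-0.3,0,0,0]
    - [0,0,-0.39,0,0,0]
    - [0,0,-0.39,0,0,0]

```text
time_s: 12.42
position: [0.4222, 0.0239, 0.1619]
tcp_rot: [[0.983, -0.182, 0.01], [-0.182, -0.983, -0.003], [0.01, 0.001, -1.0]]
force: [-0.3, -0.4, -1.9]
opening: 0.252
```

```bash
python3 -c "
from h import *
plan([.502,.2215,.155],-6.86)"
```

```text
t 12.425 pos [0.4222 0.0239 0.1619] yaw -10.51 F [-0.29 -0.36 -1.89] open 0.252 q [-12.   22.9 115.2  -0.   41.4  88.6]
row [0.2116, -1.0443, 0.0359, 0.0007, -0.0063, -0.0406]
```

>>> carry_out:
  targets:
    - [0.06,-0.3,0.02,0,-0.006,-0.02]
    - [0.12,-0.6,0.035,0,-0.006,-0.04]
    - [0.18,-0.85,0.035,0,-0.006,-0.04]
    - [0.21,-1.0,0.035,0,-0.006,-0.04]
    - [0.21,-1.0,0.035,0,-0.006,-0.04]
    - [0.21,-1.0,0.035,0,-0.006,-0.04]
    - [0.21,-1.0,0.035,0,-0.006,-0.04]

```text
time_s: 13.3
position: [0.4993, 0.2117, 0.1546]
tcp_rot: [[0.993, -0.122, -0.002], [-0.122, -0.993, -0.002], [-0.001, 0.002, -1.0]]
force: [0.0, 0.2, -2.1]
opening: 0.249
```

```bash
python3 -c "
from h import *
plan([.502,.2215,.075],-6.86)"
```

```text
t 13.3 pos [0.4993 0.2117 0.1546] yaw -6.99 F [ 0.01  0.22 -2.07] open 0.249 q [ 1.120e+01  3.090e+01  9.860e+01 -1.000e-01  5.050e+01  1.083e+02]
row [0.0079, -0.0509, 0.398, 0.0012, 0.0009, -0.0014]
```

Descend to 20 mm above the seat, with lateral correction first.

>>> carry_out:
  targets:
    - [0.008,-0.051,0.05,0.001,0.001,-0.001]
    - [0.008,-0.051,0.2,0.001,0.001,-0.001]
    - [0.008,-0.051,0.33,0.001,0.001,-0.001]
    - [0.008,-0.051,0.4,0.001,0.001,-0.001]
    - [0.008,-0.051,0.4,0.001,0.001,-0.001]
    - [0.008,-0.051,0.4,0.001,0.001,-0.001]

```text
time_s: 14.05
position: [0.5027, 0.2217, 0.0752]
tcp_rot: [[0.993, -0.12, 0.002], [-0.12, -0.993, 0.0], [0.002, -0.0, -1.0]]
force: [0.2, 0.6, -2.0]
opening: 0.25
```

```bash
python3 look.py w13 .502 .2215 .0562 -6.86
```

```text
t 14.05 pos [0.5027 0.2217 0.0752] yaw -6.91 F [ 0.17  0.62 -2.03] open 0.25 q [ 12.1  38.8 100.4  -0.   40.7 109.1]
row [-0.0037, 0.0013, 0.095, -0.0002, -0.0011, -0.0006]
```

View pics/w13.png

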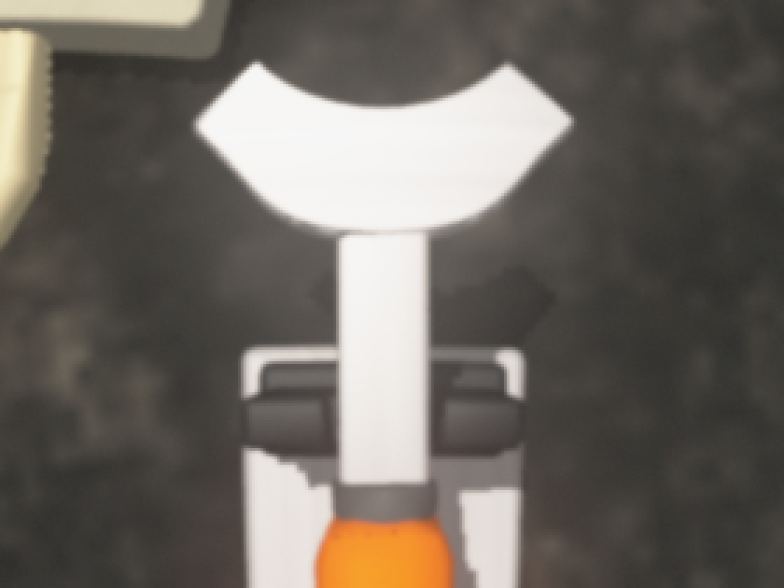

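Aligned: the shank is centred over the front notch at u≈383. I lower it to the seat height.

>>> carry_out:
  targets:
    - [-0.004,0.001,0.04,0,-0.001,-0.001]
    - [-0.004,0.001,0.08,0,-0.001,-0.001]
    - [-0.004,0.001,0.095,0,-0.001,-0.001]
    - [-0.004,0.001,0.095,0,-0.001,-0.001]
    - [-0.004,0.001,0.095,0,-0.001,-0.001]

```text
time_s: 14.72
position: [0.5021, 0.2216, 0.0563]
tcp_rot: [[0.993, -0.119, 0.001], [-0.119, -0.993, 0.0], [0.001, -0.0, -1.0]]
force: [-0.4, -0.8, -2.0]
opening: 0.249
```

```bash
python3 look.py w14 .502 .2215 .0562 -6.86
```

```text
t 14.725 pos [0.5021 0.2216 0.0563] yaw -6.81 F [-0.42 -0.8  -2.02] open 0.249 q [ 12.1  40.6 100.9   0.   38.4 108.9]
row [-0.0005, 0.0007, 0.0006, -0.0003, -0.0004, 0.0005]
```

View pics/w14.png

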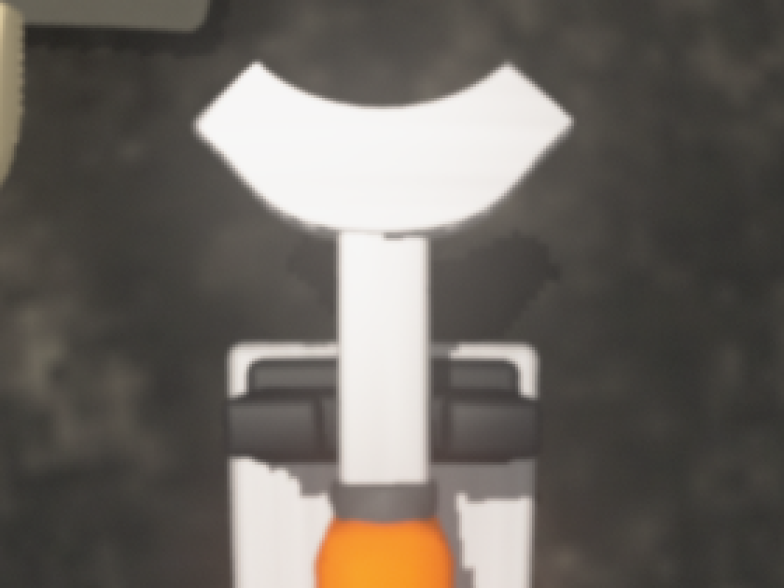

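The picture matches the one at pick-up. Opening the jaws.

>>> carry_out:
  targets:
    - [0,0,0.001,0,0,0]
    - [0,0,0.001,0,0,0]
    - [0,0,0.001,0,0,0]
    - [0,0,0.001,0,0,0]
    - [0,0,0.001,0,0,0]
    - [0,0,0.001,0,0,0]
    - [0,0,0.001,0,0,0]
  jaw: 1

```text
time_s: 15.65
position: [0.5021, 0.2216, 0.0561]
tcp_rot: [[0.993, -0.119, 0.001], [-0.119, -0.993, 0.0], [0.001, -0.0, -1.0]]
force: [-0.2, -0.0, 0.3]
opening: 0.948
```

>>> carry_out:
  targets:
    - [0,0,-0.1,0,0,0]
    - [0,0,-0.3,0,0,0]
    - [0,0,-0.5,0,0,0]
    - [0,0,-0.6,0,0,0]
    - [0,0,-0.6,0,0,0]
    - [0,0,-0.6,0,0,0]
    - [0,0,-0.6,0,0,0]

```text
time_s: 16.52
position: [0.5012, 0.2213, 0.1747]
tcp_rot: [[0.993, -0.119, -0.002], [-0.119, -0.993, -0.0], [-0.002, 0.001, -1.0]]
force: [-0.6, 0.3, -0.8]
opening: 1.001
```

```bash
python3 look.py w15 .5 .2215 .16 -6.86
python3 -c "
import cv2
from h import bot
im=bot.capture('wrist');cv2.imwrite('pics/w16.png',cv2.resize(im,None,fx=1.42,fy=1.42))
im=bot.capture('scene');cv2.imwrite('pics/s16.png',cv2.resize(im[170:270,205:340],None,fx=5.8,fy=5.8,interpolation=3))"
```

```text
t 16.525 pos [0.5012 0.2213 0.1747] yaw -6.82 F [-0.63  0.32 -0.77] open 1.001 q [ 12.1  29.5  96.9   0.   53.7 108.9]
row [-0.0057, -0.0002, 0.0737, 0.0003, 0.0013, 0.0005]
```

View pics/w16.png

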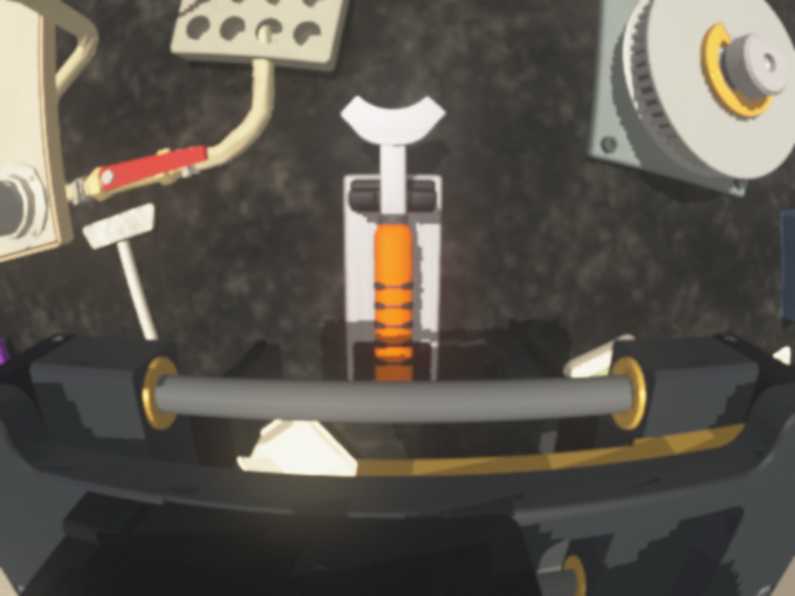

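View pics/s16.png

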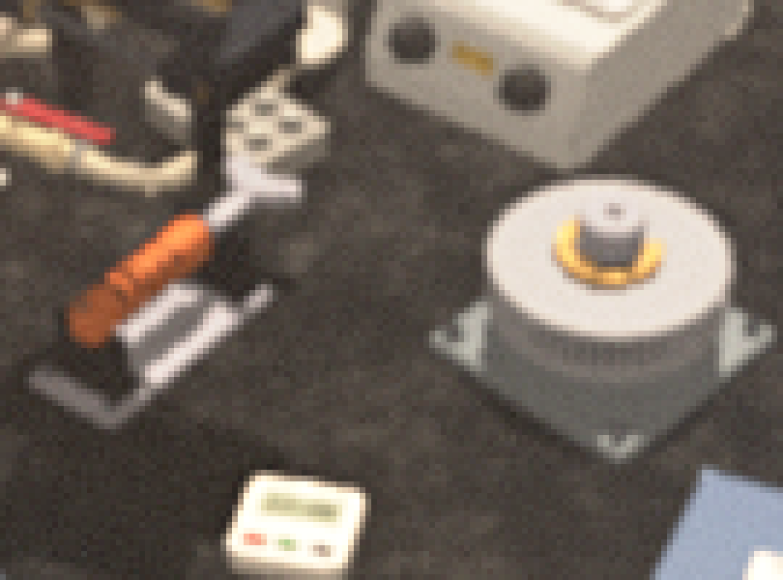

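The tool lies level in both notches, with its axis at u≈393 and the fork pointing away as before. The clip sits round the spindle, and the gripper is clear and open. Handing in.

```bash
python3 -c "
from rig import bot
print(bot.hand_in())"
```

```text
the job is handed in; nothing more can be done
None
```

The clip is pushed home on the spindle and the fork tool is back in its rest. I handed the job in at about 16.6 s of the 48 s allowed; no verdict was given.

- **Clip:** At the end of the push the arm pressed with about 8 N and did not move, so the clip was against its hard stop. After I withdrew the fork, the top view put the clip's outline centre within about one enlarged pixel of the pulley's centre (under 1 mm, though a raw pixel is about 3 mm). The clip stayed in place when the fork came away. The last pictures show it still round the spindle.
- **Fork tool:** I set it down within 0.5 mm of the arm position where I had gripped it. The last pictures show it level in both notches, pointing the same way as before. The gripper was open and 120 mm above it.
- **Bystanders:** I did not measure the case, beaker or collar again afterwards. The arm kept clear of them, and no unexpected contact force showed up.
- **Disagreement:** The top and wrist cameras differed by about 6 mm on where the clip started. I relied on the wrist camera, and the fork met the clip centred.

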